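# Free a slanted sedimentation tube and hold it upright for reading

## Robot

A 7-joint arm with a two-finger parallel gripper is mounted at the origin on a cart in front of the work surface, level with it; the furniture and walls round the work are solid. World frame = base frame: x ahead of the robot, y to its left, z up, the work surface at z = 0. Lengths are in m, angles in rad, forces in N, time in s.
With the tool pointing down it reaches from about 0.35 to 0.9 m from the base axis. Payload 8.1 kg.
Tool frame: the origin (TCP) lies midway between the tips of the shut fingers; the grasp point (between the pads) lies 19 mm behind it; z points along the fingers, y is the line along which they close (so a half turn about z gives the same grasp; the last joint's range is limited). The gripper opens to 92 mm and grips with 3 to 60 N. Pads are 19 mm wide; open, the fingers measure 130 mm over their backs; the gripper's body (75 mm by 190 mm) begins 47 mm behind the grasp point.
Start: joints at [1.033, 0.434, 0.025, 1.573, -0.012, 1.134, -0.075], TCP at [0.263, -0.567, 0.227] pointing down, gripper open.
Joint ranges: [-2.62, 2.62], [-0.44, 2.09], [-1.27, 1.32], [0.08, 2.57], [-1.32, 4.46], [0.12, 2], [-2.74, 2.74]. Speed limits (rad/s): [2.22, 2.22, 3.01, 3.01, 3.14, 3.14, 3.14].

## Interface

Orientations are given as a rotation vector (axis times angle).
In Python, from cell import arm gives the robot as it stands.
- The arm moves only by the tool carry_out, never from a script. Its arguments are lists of equal length, an entry for each row: "claw": the finger opening in cm, from 0 to 9.18; "delta_pos": the shift along the tool's x, y, z in cm, a list of three; "angular": the turn, a rotation vector about the tool's x, y, z in rad, a list of three. In form: {"claw": [claw, ...], "delta_pos": [[dx, dy, dz], ...], "angular": [[ax, ay, az], ...]}. A call has 1 to 20 rows; each row shifts and turns the commanded pose from where the row before left it, along the tool's axes as they then stand; what a row does not reach is not made up. A row lasts 1/10 s, in which the tool goes at most 50 mm and 8.59 degrees, less where a joint would pass 70% of its speed; a pose out of reach is approached as far as the arm can. A call with a gripper value outside its range is refused whole. The fingers move at their own pace and stop on an object; "force" is the grip in N (left out, the last holds). Time passes only in rows, so rows that do not move let the fingers close. It gives the time, the measured TCP pose, the force, the opening and the grip force at its end, in the units of the state.
- arm.observe(): the state, without advancing time (a new reading comes with each control period).
- arm.get_image(name): name is "scene" or "top" or "wrist"; returns a dict with "frame" (420x560x3 uint8, red, green, blue), "mtx" (3x3 intrinsics, pixels), "T" (4x4, takes a point from camera to world coordinates). Camera axes: x right, y down, z forward; pixel columns grow to the right and rows downward; lengths in m; the calibration is good to about 2 mm. The wrist camera is an equidistant fisheye: a pixel r from the principal point sees the ray r / f radians off the axis. A picture is of the moment at which its call begins. There is no depth.
- arm.sign_off(): hands the job in; it is judged then, once.
Trained networks look in a picture, given as the dict that the camera call returned (one of the last four; its "shot" number tells which), for a name from the list of things; names that differ only in an ending like _2 or _b are one class to them, and where a whole thing is asked for, a point or a joint stands for the part that bears it (a point fixed in the world has none). Each returns a list of dicts, best first, with "conf" (0 to 1); they miss things now and then, are a little off and sometimes report something else, mostly with a low value. They report only what shows in the picture. A call takes as long as a camera call.
- arm.look_for(label, picture): "centre" ([column, row] as shares, 0 to 1, of the picture: columns of its width, rows of its height, amid what is visible of it).
- arm.trace(label, picture): "region" (420x560 bool, what is visible of it) and "centre" ([column, row] as shares, 0 to 1, of the picture: columns of its width, rows of its height, amid what is visible of it).
- arm.place_of(label, picture): "centre" ([column, row] as shares, 0 to 1, of the picture: columns of its width, rows of its height: a listed point, or the origin of a listed thing).
The state is a dict: "clock": time; "joints": joint angles; "dq": joint speeds; "joint_efforts": joint torques, N m; "position": TCP position; "ee_rot": TCP orientation; "force": force on the tool from outside, world axes, zero at the start; "ft_torque": the same for the moment, N m; "width": opening from 0.0 (shut) to 1.0 (fully open); "gripper_force": force on a finger pad.
Only numpy, scipy, OpenCV 4.12 (cv2) and the standard library are available. Lean on these libraries where they do the work, as an engineer would, in place of code of your own. Each camera call takes 0.05 s, during which the arm holds its last target. There are 200 camera calls.

## Task

The three sample tubes have stood on the slant long enough and one must be read. Throw the lever of the inclined stand all the way over, away from the robot, into its open notch so that the retaining bar stays clear of the caps; then draw the tube with the wide ribbed screw cap straight up out of its slanting well, turn it upright with the cap on top, and hold it still like that in the gripper with its foot at least 20 cm above the worktop. Leave the other two tubes seated in the stand and the things round about where they are. The program finishes while still holding the tube: do not put it down or let go.

Things in the scene. Friction and masses are not known exactly. Their poses are not given: they have to be found in the camera images.
- stand: Inclined tube stand, fixed: grey base plate 135 x 176 mm, its top 18 mm up, with a white block of three wells in a row along y (at y = -50, 0, +50 mm). Origin on the worktop under the block; -x is its front, roughly towards the robot; z up. Tubes lean 0.60 rad (34 degrees) from vertical, caps up and to the front (-x). But for bar, lever and tubes the stand is under 115 mm high.
- well_block: White block of the stand, 44 x 150 mm, 52 mm long along the wells. Origin at the centre of its underside; z = common axis of the slanting wells, up and out of them; y along the row. Each well is a 14.5 mm hole 46 mm deep (floor at z = 6 mm, mouth at z = 52 mm in this frame), centred at x = 0.
- retainer (a joint): Angle (rad) of retaining bar and lever, one part turning about the stand's y axis. 0 = shut notch (two dots): bar 2 mm over the caps, lever leans 0.60 to the front. 1.30 = open notch (one dot): leaning 0.70 to the back, bar behind the caps, out of the way. A spring plunger between two rim teeth holds it in a notch (with 0.05 play): 5 to 15 N at the knob to leave or enter, free between.
- lever_knob (a point): Centre of the black knob (21 mm diameter, 27 mm long along the lever) at the lever's end, 95 mm from the pivot, on the stand's left (+y) side, 118 mm from its middle. Below the knob the lever is an 8 mm steel rod that cranks inwards towards the stand from 29 mm below this point. The bar's arm is the nearest thing, 22 mm from the knob towards the stand.
- lever_pivot (a point): Point on the axis of lever and bar (parallel to the stand's y axis, 75 mm above the worktop), in the plane in which the knob swings: 118 mm to the left (+y) and 20 mm to the front (-x) of the stand's origin. Fixed to the stand. The knob's arc about it peaks at 170 mm above the worktop; the knob is 153 mm up in the shut notch, 147 mm in the open one.
- screwcap_tube: The tube to take: 13 mm barrel, rounded foot, 88 mm long, with a wide ribbed screw cap 23 mm across the ribs (21 mm where fingers close), from 65 to 88 mm above the foot. Origin at the foot, z towards the cap. In any one of the three wells, foot on the well's floor; 41 mm of it, with the whole cap, stands out of the well. About 30 g.
- plain_tube_a: One of the two other tubes, in another well: same 13 mm barrel and same cap colour but a narrow smooth stopper 16 mm in diameter, 86 mm long. Origin at the foot, z towards the cap. Stays in its well.
- plain_tube_b: The other tube with the narrow smooth stopper, as plain_tube_a. Stays in its well.
- timer: Bystander: small white countdown timer, 28 x 66 x 63 mm, standing to the right of the stand. Origin at the centre of its underside. Not to be moved.
- sample_cup: Bystander: lidded sample cup, 52 mm diameter, 68 mm high, right of the stand. Origin at the centre of its underside. Not to be moved.
- cassette: Bystander: flat white test cassette, 22 x 70 x 6 mm, lying on the worktop farther right. Origin at the centre of its underside. Not to be moved.

How it is judged:
By the outcome, as a careful person would: the job done as asked, in the order asked, and still so for the second after the job is handed in, while the arm keeps its last pose, push and grip.
It also fails if it takes over 48 s, if anything falls off the work surface, if the arm or the gripper's body presses on something with over 40 N, if the wrist force passes 120 N, or if a joint passes its speed limit or range.

## Working session

There is one attempt and no reset: what is moved stays moved. The work goes in short steps, Python scripts to look and compute and a tool call to move; the robot and the scene stay as the last step left them, time stands still between calls to the robot, and variables do not carry over. Pictures are saved under pics/ and viewed, at most 10 in all, crops included, and the job is handed in when it is done.

Besides the shell and the picture viewer there is one more tool, called after "Request:" as name(argument=value, ...), one argument or row to a line, values as JSON. carry_out: Moves the arm, as the interface text tells. Its arguments: {"type":"object","properties":{"claw":{"type":"array","items":{"type":"number"}},"delta_pos":{"type":"array","items":{"type":"array","items":{"type":"number"}}},"angular":{"type":"array","items":{"type":"array","items":{"type":"number"}}},"force":{"type":"number"}},"required":["claw","delta_pos","angular"]}

```bash
mkdir -p pics; ls
python3 - <<'E'
from cell import arm
import cv2,numpy as np
s=arm.observe(); print(s)
for n in ["scene","top"]:
    p=arm.get_image(n); cv2.imwrite(f"pics/{n}0.png",p["frame"][:,:,::-1]); print(n,p["mtx"].tolist(),p["T"].round(4).tolist())
    for l in ["stand","well_block","lever_knob","lever_pivot","screwcap_tube","plain_tube_a","timer","sample_cup","cassette"]:
        try: print(l,[(np.round(np.array(d["centre"])*[560,420],1).tolist(),round(d["conf"],2)) for d in arm.place_of(l,p)][:4])
        except Exception as e: print(l,e)
E
```

```text
pics
{'clock': 0.0, 'joints': array([ 1.03340952,  0.43522677,  0.02494454,  1.57408592, -0.01159322,
        1.13400544, -0.07511705]), 'dq': array([-1.53016130e-03, -1.01841181e-03, -1.78058978e-03, -1.66861724e-03,
        3.25844518e-04,  6.13611558e-04,  9.38184353e-05]), 'joint_efforts': array([ 7.08378211e-04, -6.67844439e+01,  9.85503606e-01, -3.14454317e+01,
       -6.04390120e-02,  4.30481869e-02,  1.52814414e-04]), 'position': array([ 0.26300673, -0.56640504,  0.22594662]), 'ee_rot': array([-3.06619600e+00, -6.77180468e-01,  7.44313693e-04]), 'force': array([ 0.1635618 , -0.01399952,  0.38711709]), 'ft_torque': array([ 0.02344587, -0.01578282, -0.02707006]), 'gripper_force': 0.0, 'width': 1.0001157520553736}
scene [[487.456651678089, 0.0, 285.17459657456703], [0.0, 487.456651678089, 205.92092710491994], [0.0, 0.0, 1.0]] [[-0.5795, -0.4715, 0.6648, -0.472], [-0.815, 0.3333, -0.4741, 0.8031], [0.0019, -0.8165, -0.5774, 0.968], [0.0, 0.0, 0.0, 1.0]]
stand [([227.8, 258.3], 0.67)]
well_block [([230.5, 247.1], 0.8)]
lever_knob [([218.9, 247.4], 0.93)]
lever_pivot [([205.4, 264.5], 0.67), ([227.4, 246.9], 0.4), ([217.1, 254.9], 0.37)]
screwcap_tube [([213.7, 253.5], 0.38)]
plain_tube_a []
timer [([335.5, 207.7], 0.78)]
sample_cup [([217.4, 253.7], 0.53), ([321.6, 229.0], 0.52)]
cassette [([379.6, 199.4], 0.6)]
top [[446.5921240986139, 0.0, 281.82447928346215], [0.0, 446.5921240986139, 216.33763001154512], [0.0, 0.0, 1.0]] [[-0.0319, -0.9761, 0.2149, 0.306], [-0.9995, 0.0303, -0.0107, 0.1002], [0.004, -0.2152, -0.9766, 1.1346], [0.0, 0.0, 0.0, 1.0]]
stand [([201.0, 230.2], 0.89), ([327.6, 241.6], 0.75)]
well_block [([194.9, 226.7], 0.9)]
lever_knob [([147.1, 267.3], 0.88)]
lever_pivot [([151.5, 245.5], 0.87)]
screwcap_tube [([174.3, 237.2], 0.62)]
plain_tube_a [([195.3, 226.7], 0.63)]
timer [([363.7, 226.1], 0.8)]
sample_cup [([328.2, 243.5], 0.92)]
cassette [([422.8, 237.2], 0.51)]
```

Run:
```python
import cv2,numpy as np
a=cv2.imread("pics/scene0.png")[175:315,140:410]; b=cv2.imread("pics/top0.png")[170:310,110:380]
im=np.vstack([cv2.resize(a,None,fx=2.9,fy=2.1,interpolation=3)[:,:],cv2.resize(b,None,fx=2.9,fy=2.1,interpolation=3)])
cv2.imwrite("pics/c0.png",im);print(im.shape)
```

```text
(588, 783, 3)
```

View pics/c0.png

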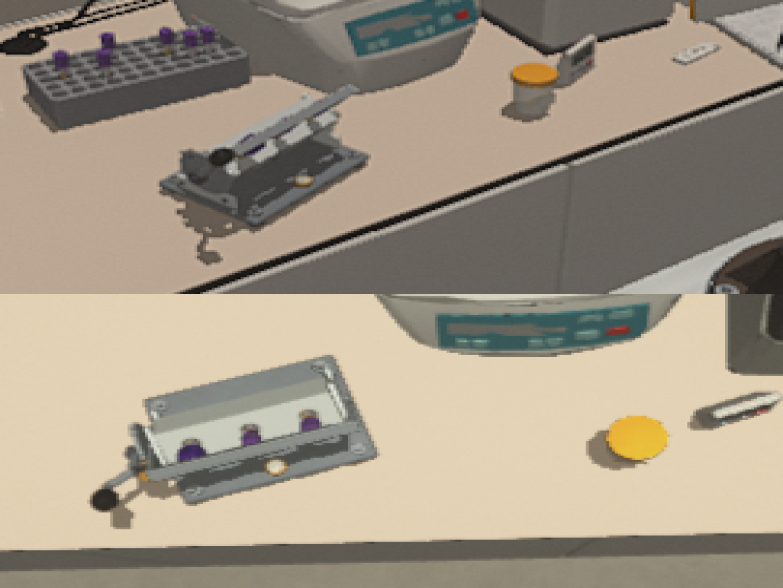

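The crops show the stand with its lever to the left. The black knob is at about (146,267) in the top picture. The wide purple cap is in the left (+y) well, at about top (176,246), and the bar runs over the caps. The cup and timer are off to the right.

```bash
cat > h.py <<'E'
import numpy as np, cv2
from scipy.spatial.transform import Rotation as R
from scipy.optimize import least_squares
def proj(p,K,T):
    q=(np.asarray(p)-T[:3,3])@T[:3,:3]; return np.stack([K[0,0]*q[...,0]/q[...,2]+K[0,2],K[1,1]*q[...,1]/q[...,2]+K[1,2]],-1)
def stand2w(pose,l):
    x,y,a=pose[:3]; l=np.asarray(l,float); c,s=np.cos(a),np.sin(a)
    return np.stack([x+c*l[...,0]-s*l[...,1],y+s*l[...,0]+c*l[...,1],l[...,2]],-1)
def knob(th): # retainer angle
    a=th-0.6; return np.array([-.02+.095*np.sin(a),.118,.075+.095*np.cos(a)])
E
cat > fit.py <<'E'
from h import *
from cell import arm
pt=arm.get_image("top"); ps=arm.get_image("scene")
c=lambda x,y:[110+x/2.9,170+(y-294)/2.1]
def model(v,K,T,which):
    bx,bz,po=v[3:6]
    ax=np.array([-np.sin(.6),0,np.cos(.6)])
    L=[knob(0),[-.02,.118,.075],[0,0,0],[bx,0,bz]]
    if which: L+=[[po+.0675,.088,.018],[po+.0675,-.088,.018],[po-.0675,-.088,.018],[po-.0675,.088,.018]]
    return proj(stand2w(v,L),K,T)
ot=np.array([[147,267.4],[151.5,245.5],[201,230.2],[194.9,226.7],c(147,400),c(332,357),c(376,457),c(190,503)])
os_=np.array([[217,248.5],[205.4,264.5],[227.8,258.3],[230.5,247.1]])
wt=np.array([2,1,.5,.5,1,1,1,1])[:,None]; ws=np.array([2,.5,.3,.3])[:,None]
f=lambda v:np.r_[((model(v,pt["mtx"],pt["T"],1)-ot)*wt).ravel(),((model(v,ps["mtx"],ps["T"],0)-os_)*ws).ravel(),(v[3]-0)/.01,(v[4]-.03)/.01]
r=least_squares(f,[.5,.2,0.2,0,.03,0],x_scale=[.1,.1,.1,.01,.01,.01],loss='soft_l1')
print(r.x.round(4),r.cost); print((model(r.x,pt["mtx"],pt["T"],1)-ot).round(1).tolist(),(model(r.x,ps["mtx"],ps["T"],0)-os_).round(1).tolist())
print("knob",stand2w(r.x,knob(0)),stand2w(r.x,knob(1.3)))
E
python3 fit.py
```

```text
[ 0.5219  0.2977  0.3056  0.0052  0.0349 -0.0097] 11.97729442881072
[[0.2, 0.2], [-0.9, 4.2], [-0.1, 1.4], [3.0, 0.5], [-0.7, 0.0], [1.2, -1.5], [2.4, -0.2], [-0.5, 1.0]] [[-0.9, -0.7], [-1.3, -2.4], [1.9, -1.2], [-2.8, 0.4]]
knob [0.41618744 0.3881247  0.15340688] [0.5257086  0.42267517 0.14766001]
```

```bash
cat >> h.py <<'E'
def todo(pos,yaw,tilt,s=None):
    """tool-frame shift (cm, axes as now) and turn to TCP pos with tool x at yaw (stand x), tool z = down tilted forward by tilt"""
    from cell import arm
    s=s or arm.observe(); R0=R.from_rotvec(s["ee_rot"])
    Rt=R.from_euler('z',yaw)*R.from_euler('y',-tilt)*R.from_rotvec([np.pi,0,0])
    d=R0.inv().apply(np.array(pos)-s["position"])*100
    print("now",s["position"].round(4),"t",round(s["clock"],2),"shift cm",d.round(2),"turn",(R0.inv()*Rt).as_rotvec().round(3), "shift in target axes",Rt.inv().apply(np.array(pos)-s["position"]).round(4)*100)
E
python3 - <<'E'
from h import *
todo([.45,-.1,.28],.3056,0)
E
```

```text
now [ 0.2632 -0.5669  0.2267] t 1.1 shift cm [ 36.6  -34.48  -5.33] turn [0.    0.    0.129] shift in target axes [ 31.86 -38.91  -5.33]
```

Request:
carry_out(
  claw=[0,0,0,0,0,0,0,0,0,0,0,0,0,0],
  delta_pos=[
    [0,0,-1.3],
    [0,0,-2],
    [0,0,-2],
    [2.9,-3.55,0],
    [2.9,-3.55,0],
    [2.9,-3.55,0],
    [2.9,-3.55,0],
    [2.9,-3.55,0],
    [2.9,-3.55,0],
    [2.9,-3.55,0],
    [2.9,-3.55,0],
    [2.9,-3.55,0],
    [2.9,-3.55,0],
    [2.9,-3.55,0],
  ],
  angular=[
    [0,0,0.043],
    [0,0,0.043],
    [0,0,0.043],
    [0,0,0],
    [0,0,0],
    [0,0,0],
    [0,0,0],
    [0,0,0],
    [0,0,0],
    [0,0,0],
    [0,0,0],
    [0,0,0],
    [0,0,0],
    [0,0,0],
  ],
)

```text
clock: 2.5
position: [0.4503, -0.0967, 0.2801]
ee_rot: [3.105, 0.478, 0.001]
force: [1.3, -1.2, 0.2]
width: 0.008
gripper_force: 0.0
```

Run:
```python
from h import *
todo([.36,.34,.27],.3056,0)
```

```text
now [ 0.4503 -0.0967  0.2801] t 2.5 shift cm [  4.52 -44.37   0.99] turn [ 0.001 -0.001 -0.   ] shift in target axes [  4.52 -44.36   1.01]
```

Request:
carry_out(
  claw=[0,0,0,0,0,0,0,0,0,0],
  delta_pos=[
    [0.4,-4.4,0],
    [0.4,-4.4,0],
    [0.4,-4.4,0],
    [0.4,-4.4,0],
    [0.5,-4.4,0],
    [0.5,-4.4,0],
    [0.5,-4.4,0],
    [0.5,-4.4,0],
    [0.5,-4.4,0],
    [0.4,-4.4,0],
  ],
  angular=[
    [0,0,0],
    [0,0,0],
    [0,0,0],
    [0,0,0],
    [0,0,0],
    [0,0,0],
    [0,0,0],
    [0,0,0],
    [0,0,0],
    [0,0,0],
  ],
)

```text
clock: 3.5
position: [0.36, 0.3363, 0.2799]
ee_rot: [-3.105, -0.477, -0.001]
force: [1.6, 1.0, -0.1]
width: 0.004
gripper_force: 0.0
```

```bash
cat >> h.py <<'E'
def fproj(p,K,T):
    q=(np.asarray(p)-T[:3,3])@T[:3,:3]; rr=np.hypot(q[...,0],q[...,1]); th=np.arctan2(rr,q[...,2])
    return np.stack([K[0,0]*th*q[...,0]/rr+K[0,2],K[1,1]*th*q[...,1]/rr+K[1,2]],-1)
E
python3 - <<'E'
from h import *
from cell import arm
s=arm.observe(); print(s["position"],s["joints"].round(2))
p=arm.get_image("wrist"); print(p["mtx"].round(1).tolist(),p["T"].round(3).tolist())
im=p["frame"][:,:,::-1].copy()
for l in ["lever_knob","lever_pivot","stand","well_block","screwcap_tube"]:
    print(l,[(np.round(np.array(d["centre"])*[560,420],1).tolist(),round(d["conf"],2)) for d in arm.place_of(l,p)][:3])
v=[ 0.5219,0.2977,0.3056,0.0052,0.0349,-0.0097]
L=[knob(0),[-.02,.118,.075],[0,0,0],[.0052,0,.0349]]
print(fproj(stand2w(v,L),p["mtx"],p["T"]).round(1).tolist())
cv2.imwrite("pics/w1.png",cv2.resize(im,(784,588),interpolation=cv2.INTER_CUBIC))
E
```

```text
[0.36002872 0.33628516 0.27994357] [-0.32  0.24 -0.65  1.77  0.16  1.19 -2.29]
[[325.2, 0.0, 277.0], [0.0, 325.2, 209.1], [0.0, 0.0, 1.0]] [[0.299, -0.916, -0.266, 0.432], [-0.954, -0.287, -0.084, 0.358], [0.0, 0.279, -0.96, 0.439], [0.0, 0.0, 0.0, 1.0]]
lever_knob [([234.1, 127.9], 0.75)]
lever_pivot [([243.6, 75.5], 0.76)]
stand [([337.2, 63.6], 0.74)]
well_block [([344.1, 57.7], 0.7)]
screwcap_tube [([303.7, 57.8], 0.69)]
[[238.7, 124.5], [246.5, 75.3], [340.0, 69.1], [345.3, 61.2]]
```

View pics/w1.png

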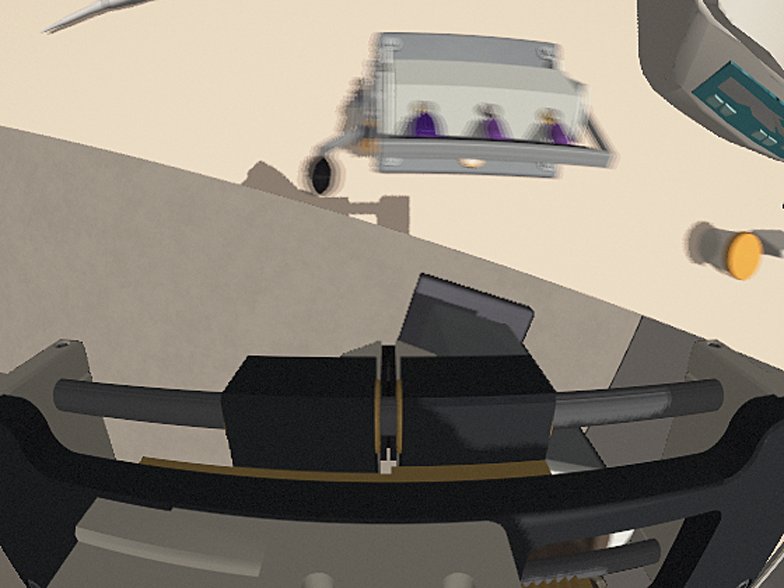

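The wrist view shows the knob at about (230,125) px, the bar over three caps, and the wide ribbed cap leftmost at about (303,88). It's slightly motion-blurred, so I'll retake it now that the arm is still.

```bash
cat > refit.py <<'E'
from h import *
from cell import arm
import sys
p=arm.get_image("wrist")
g=lambda l:np.array(arm.place_of(l,p)[0]["centre"])*[560,420]
tr=arm.trace("lever_knob",p)
o=np.array([g("lever_knob"),g("lever_pivot"),g("stand")]); print(o.round(1).tolist())
v0=np.array([.5219,.2977,.3056])
L=[knob(0),[-.02,.118,.075],[0,0,0]]
w=np.array([2,1,.7])[:,None]
f=lambda v:np.r_[((fproj(stand2w(v,L),p["mtx"],p["T"])-o)*w).ravel(),(v-v0)/[.004,.004,.02]]
r=least_squares(f,v0); print(r.x.round(4),f(r.x).round(1))
print(fproj(stand2w(v0,L),p["mtx"],p["T"]).round(1).tolist())
print("knob",stand2w(r.x,knob(0)))
im=p["frame"][:,:,::-1].copy()
cv2.imwrite("pics/w2.png",cv2.resize(im[10:160,180:460],(784,420),interpolation=cv2.INTER_CUBIC))
todo(stand2w(r.x,[-.124,.124,.145]),r.x[2],0)
E
python3 refit.py
```

```text
[[231.8, 127.6], [239.1, 70.9], [340.6, 59.3]]
[0.5228 0.3035 0.3392] [ 0.9 -3.2  0.5  5.5 -4.6  5.1  0.2  1.4  1.7]
[[235.3, 124.4], [243.7, 75.1], [337.8, 68.7]]
knob [0.41410464 0.39025914 0.15340688]
now [0.3609 0.3338 0.2798] t 4.05 shift cm [ 1.71 -4.23 13.48] turn [ 0.    -0.    -0.035] shift in target axes [ 1.86 -4.16 13.48]
```

View pics/w2.png

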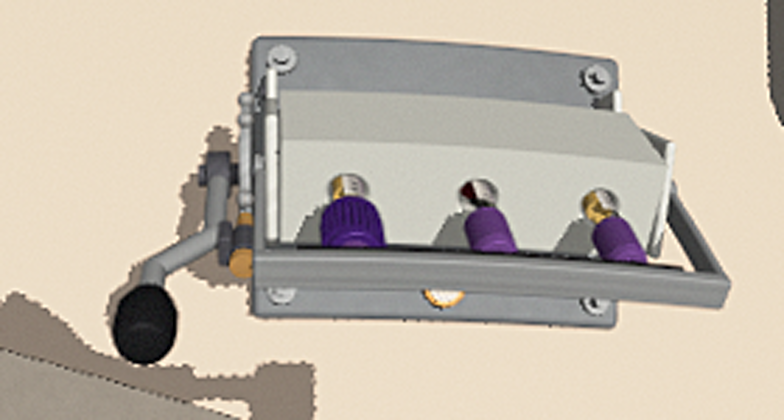

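Sharp view: the knob centre is at crop (147,323), which is px (232.5,125). The base plate corners are clear, and the ribbed cap is leftmost at crop (352,222). I'll refit with the corners.

```bash
cat > refit2.py <<'E'
from h import *
from cell import arm
p=arm.get_image("wrist")
c=lambda x,y:[180+x/2.8,10+y/2.8]
o=np.array([c(147,323),c(253,39),c(617,59),c(616,326),c(251,313)])
def m(v):
    q=v[3]; return fproj(stand2w(v,[knob(0),[q+.0675,.088,.018],[q+.0675,-.088,.018],[q-.0675,-.088,.018],[q-.0675,.088,.018]]),p["mtx"],p["T"])
r=least_squares(lambda v:(m(v)-o).ravel(),[.522,.3,.32,0]); print(r.x.round(4),r.fun.round(1))
todo(stand2w(r.x,[-.124,.124,.145]),r.x[2],0)
E
python3 refit2.py
```

```text
[ 0.5203  0.3004  0.3044 -0.0076] [-0.5  0.  -0.9 -2.   0.8 -0.8  1.   0.9  0.   1.7]
now [0.3608 0.334  0.2798] t 4.1 shift cm [ 1.81 -4.42 13.48] turn [ 0. -0. -0.] shift in target axes [ 1.81 -4.41 13.48]
```

Request:
carry_out(
  claw=[0,0,0,0,0,0,0],
  delta_pos=[
    [0.6,-2.2,0],
    [0.6,-2.2,0],
    [0.6,0,2.6],
    [0,0,2.6],
    [0,0,2.6],
    [0,0,2.6],
    [0,0,2.6],
  ],
  angular=[
    [0,0,0],
    [0,0,0],
    [0,0,0],
    [0,0,0],
    [0,0,0],
    [0,0,0],
    [0,0,0],
  ],
)

```text
clock: 4.8
position: [0.3646, 0.3817, 0.1488]
ee_rot: [-3.105, -0.477, -0.0]
force: [0.7, 0.3, 0.2]
width: 0.005
gripper_force: 0.0
```

Request:
carry_out(
  claw=[0,0,0,0,0],
  delta_pos=[
    [0.5,0,0],
    [0.5,0,0],
    [0.5,0,0],
    [0.5,0,0],
    [0.5,0,0],
  ],
  angular=[
    [0,0,0],
    [0,0,0],
    [0,0,0],
    [0,0,0],
    [0,0,0],
  ],
)

```text
clock: 5.3
position: [0.3891, 0.3901, 0.1507]
ee_rot: [-3.104, -0.478, -0.002]
force: [-0.8, -0.3, -0.3]
width: 0.007
gripper_force: 0.0
```

Contact should come about now. I'll keep pushing in small steps.

Request:
carry_out(
  claw=[0,0,0,0,0,0,0,0],
  delta_pos=[
    [0.4,0,0],
    [0.4,0,0],
    [0.4,0,0],
    [0.4,0,0],
    [0.4,0,0],
    [0.4,0,0],
    [0.4,0,0],
    [0.4,0,0],
  ],
  angular=[
    [0,0,0],
    [0,0,0],
    [0,0,0],
    [0,0,0],
    [0,0,0],
    [0,0,0],
    [0,0,0],
    [0,0,0],
  ],
)

```text
clock: 6.1
position: [0.4197, 0.3993, 0.1497]
ee_rot: [-3.105, -0.478, -0.001]
force: [1.0, -0.5, -0.9]
width: 0.004
gripper_force: 0.0
```

```bash
cat > w.py <<'E'
from h import *
from cell import arm
import sys
p=arm.get_image("wrist"); s=arm.observe()
v=[.5203,.3004,.3044]
R0=np.array([[np.cos(v[2]),np.sin(v[2])],[-np.sin(v[2]),np.cos(v[2])]])
print("tcp in stand",R0@(s["position"][:2]-v[:2]),s["position"][2],s["force"].round(1),s["joints"].round(2))
r=arm.place_of("lever_knob",p)
ths=np.linspace(-.1,1.5,161); pr=np.array([fproj(stand2w(v,knob(t)),p["mtx"],p["T"]) for t in ths])
for d in r[:2]:
    c=np.array(d["centre"])*[560,420]; e=np.linalg.norm(pr-c,axis=1); print("knob px",c.round(1),d["conf"],"theta",ths[e.argmin()].round(2),"err",e.min().round(1))
if len(sys.argv)>1: cv2.imwrite("pics/"+sys.argv[1],cv2.resize(p["frame"][:,:,::-1],(784,588),interpolation=cv2.INTER_CUBIC))
E
python3 w.py w3.png
```

```text
tcp in stand [-0.06579689  0.12440445] 0.14966914866078943 [-0.1  0.7 -0.6] [-0.44  0.51 -0.59  1.74  0.33  0.99 -2.42]
knob px [285.5 224.6] 0.61 theta 0.39 err 4.2
```

Request:
carry_out(
  claw=[0,0,0,0,0,0,0,0,0,0],
  delta_pos=[
    [0.7,0,0],
    [0.7,0,0],
    [0.7,0,0],
    [0.7,0,0],
    [0.7,0,0],
    [0.7,0,0],
    [0.7,0,0.1],
    [0.7,0,0.1],
    [0.7,0,0.2],
    [0.7,0,0.2],
  ],
  angular=[
    [0,0,0],
    [0,0,0],
    [0,0,0],
    [0,0,0],
    [0,0,0],
    [0,0,0],
    [0,0,0],
    [0,0,0],
    [0,0,0],
    [0,0,0],
  ],
)

```text
clock: 7.2
position: [0.4851, 0.4202, 0.1434]
ee_rot: [3.104, 0.479, -0.002]
force: [-2.6, -1.6, 0.3]
width: 0.007
gripper_force: 0.6
```

```bash
python3 w.py
```

```text
tcp in stand [0.00364944 0.12452504] 0.14297283689305623 [ 0.6  0.1 -0.7] [-0.44  0.6  -0.56  1.59  0.35  1.05 -2.36]
knob px [418.9 204.5] 0.74 theta 1.22 err 129.1
knob px [287.7 234.5] 0.6 theta 1.08 err 2.5
```

Request:
carry_out(
  claw=[0,0,0,0],
  delta_pos=[
    [0.3,0,0],
    [0.3,0,0],
    [0.3,0,0],
    [0.2,0,0],
  ],
  angular=[
    [0,0,0],
    [0,0,0],
    [0,0,0],
    [0,0,0],
  ],
)

```text
clock: 7.7
position: [0.4964, 0.4237, 0.1439]
ee_rot: [-3.105, -0.478, -0.001]
force: [-0.0, -0.0, -0.1]
width: 0.003
gripper_force: 0.0
```

```bash
python3 w.py
```

```text
tcp in stand [0.01434624 0.12468624] 0.1437968008880509 [ 0.4  0.2 -0.1] [-0.44  0.62 -0.55  1.56  0.36  1.06 -2.35]
```

Request:
carry_out(
  claw=[0,0,0],
  delta_pos=[
    [0.15,0,0],
    [0.15,0,0],
    [0,0,0],
  ],
  angular=[
    [0,0,0],
    [0,0,0],
    [0,0,0],
  ],
)

```text
clock: 8.1
position: [0.499, 0.4245, 0.1437]
ee_rot: [3.105, 0.478, 0.0]
force: [-0.3, 0.2, 0.7]
width: 0.002
gripper_force: 0.0
```

```bash
python3 w.py w4.png
```

```text
tcp in stand [0.01672447 0.1248327 ] 0.14368263272511986 [ 0.1 -0.1 -0.6] [-0.44  0.62 -0.55  1.56  0.36  1.07 -2.34]
knob px [284.4 205.9] 0.78 theta 1.39 err 4.5
```

View pics/w4.png

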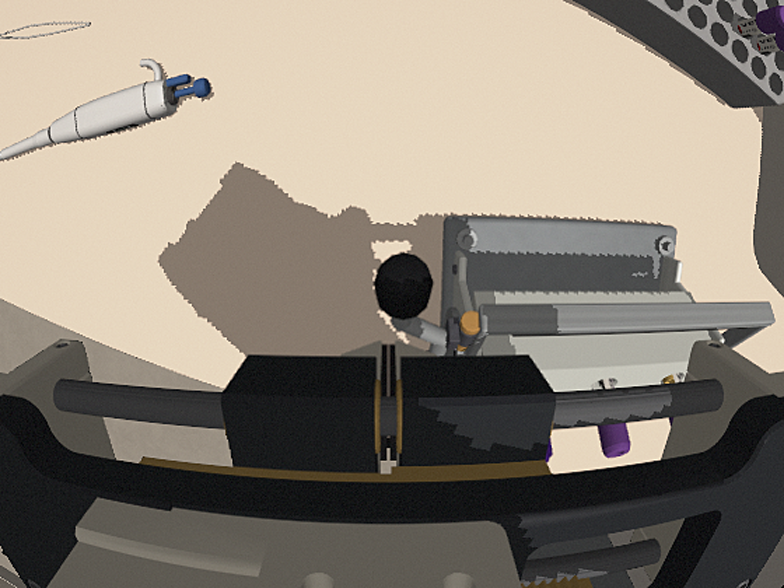

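The knob has gone past the fingers with the bar behind the caps, so it looks latched. I'll back off and check from the earlier vantage point.

Request:
carry_out(
  claw=[0,0,0,0,0,0,0,0],
  delta_pos=[
    [-1.5,0,0],
    [-2,0,-1],
    [-2,0,-3],
    [-2,1,-3],
    [-2,2,-3],
    [-2,2,-3],
    [-2,2,0],
    [0,0,0],
  ],
  angular=[
    [0,0,0],
    [0,0,0],
    [0,0,0],
    [0,0,0],
    [0,0,0],
    [0,0,0],
    [0,0,0],
    [0,0,0],
  ],
)

```text
clock: 9.0
position: [0.3904, 0.3146, 0.2748]
ee_rot: [3.104, 0.476, 0.003]
force: [1.0, -0.7, -0.1]
width: 0.005
gripper_force: 0.0
```

Request:
carry_out(
  claw=[3.6,3.6],
  delta_pos=[
    [0,0,0],
    [0,0,0],
  ],
  angular=[
    [0,0,0],
    [0,0,0],
  ],
)

```text
clock: 9.2
position: [0.3913, 0.3177, 0.2735]
ee_rot: [-3.105, -0.479, 0.0]
force: [-0.2, -0.2, 1.2]
width: 0.128
gripper_force: 0.0
```

```bash
python3 w.py
python3 - <<'E'
from h import *
from cell import arm
p=arm.get_image("wrist")
for l in ["screwcap_tube","plain_tube_a","well_block","stand","lever_pivot"]:
    print(l,[(np.round(np.array(d["centre"])*[560,420],1).tolist(),round(d["conf"],2)) for d in arm.place_of(l,p)][:3], [(np.round(np.array(d["centre"])*[560,420],1).tolist(),round(d["conf"],2)) for d in arm.look_for(l,p)][:3])
print(p["T"].tolist())
cv2.imwrite("pics/w5.png",cv2.resize(p["frame"][10:160,180:460,::-1],(784,420),interpolation=cv2.INTER_CUBIC))
E
```

```text
tcp in stand [-0.11793048  0.05531139] 0.2733344300099344 [ 0.8 -0.4 -0.7] [-0.26  0.27 -0.65  1.75  0.17  1.18 -2.23]
knob px [201.   18.1] 0.67 theta 1.42 err 6.1
screwcap_tube [] []
plain_tube_a [] [([376.7, 116.1], 0.89), ([329.6, 113.6], 0.69)]
well_block [([322.6, 74.8], 0.66)] [([322.6, 87.0], 0.9)]
stand [([316.2, 80.6], 0.74)] [([311.8, 78.8], 0.85)]
lever_pivot [([219.9, 94.6], 0.88)] [([311.9, 81.0], 0.77)]
[[0.30039457998214575, -0.9155644451200764, -0.26740389516481683, 0.4632571771759893], [-0.9538150081714734, -0.2883957876283021, -0.08405236382816962, 0.3397437152324951], [-0.00016280111156435998, 0.2803027229803831, -0.9599116401969403, 0.4320235400264031], [0.0, 0.0, 0.0, 1.0]]
```

View pics/w5.png

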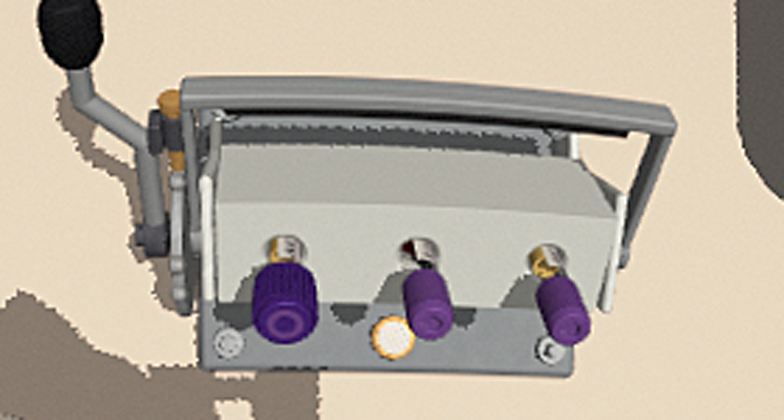

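The bar is behind the caps and the caps are free. The ribbed cap's top is at crop (284,322), px (281,125), and the knob is at crop (71,28). Now I'll fit the wells and the lever angle.

```bash
cat > tubefit.py <<'E'
from h import *
from cell import arm
p=arm.get_image("wrist")
c=lambda x,y:[180+x/2.8,10+y/2.8]
o=np.array([c(284,322),c(433,320),c(571,327),c(286,250),c(420,249),c(548,259),c(71,28),c(203,370),c(572,375)])
ax=np.array([-np.sin(.6),0,np.cos(.6)])
def m(v):
    b=np.array([v[3],0,v[4]]); Y=np.array([0,1,0])
    L=[b+.05*Y+.094*ax,b+.092*ax,b-.05*Y+.092*ax,b+.05*Y+.053*ax,b+.053*ax,b-.05*Y+.053*ax,knob(v[5]),[-.0076-.0675,.088,.018],[-.0076-.0675,-.088,.018]]
    return fproj(stand2w(v,L),p["mtx"],p["T"])
v0=np.array([.5203,.3004,.3044,0,.035,1.3])
f=lambda v:np.r_[(m(v)-o).ravel(),(v-v0)/[.002,.002,.01,.01,.01,10]]
r=least_squares(f,v0,x_scale=[.1,.1,.1,.1,.1,1]); print(r.x.round(4)); print((m(r.x)-o).round(1).tolist())
v=r.x; print("cap mid world",stand2w(v,np.array([v[3],.05,v[4]])+(.006+.0765)*ax))
for t in (1.2,1.3,1.4): print(t,fproj(stand2w(v,knob(t)),p["mtx"],p["T"]),o[6])
E
python3 tubefit.py
```

```text
[0.521  0.3002 0.3078 0.0035 0.0493 1.4147]
[[0.4, -1.5], [0.0, -1.3], [0.8, -1.7], [-0.9, 1.4], [-0.5, 2.5], [-0.1, 1.1], [0.9, 0.3], [-1.8, -0.1], [0.8, -0.0]]
cap mid world [0.46478787 0.33481992 0.11742451]
1.2 [202.76842936  32.53907393] [205.35714286  20.        ]
1.3 [204.31288429  26.19578147] [205.35714286  20.        ]
1.4 [205.96493928  20.99400893] [205.35714286  20.        ]
```

Run:
```python
from h import *
from cell import arm
v=[.521,.3002,.3078]
ims=[]
for n in ["top","scene"]:
    p=arm.get_image(n)
    for l in ["lever_knob","lever_pivot","screwcap_tube"]: print(n,l,[(np.round(np.array(d["centre"])*[560,420],1).tolist(),round(d["conf"],2)) for d in arm.place_of(l,p)][:2])
    for t in (0,1.2,1.3,1.4): print(t,proj(stand2w(v,knob(t)),p["mtx"],p["T"]).round(1))
    x,y=(130,180) if n=="top" else (170,200)
    ims.append(cv2.resize(p["frame"][y:y+90,x:x+130,::-1],(780,300) if 0 else (433,300),interpolation=3))
cv2.imwrite("pics/ts.png",np.hstack(ims)[:, :800])
```

```text
top lever_knob [([131.0, 215.6], 0.81), ([362.2, 221.2], 0.72)]
top lever_pivot [([150.3, 243.6], 0.74)]
top screwcap_tube []
0 [146.1 268.1]
1.2 [133.1 222.9]
1.3 [133.  220.3]
1.4 [133.1 218.1]
scene lever_knob [([184.6, 229.9], 0.57), ([339.5, 212.2], 0.33)]
scene lever_pivot [([206.7, 261.7], 0.74), ([239.7, 235.8], 0.3)]
scene screwcap_tube [([218.8, 254.7], 0.46)]
0 [215.6 248.3]
1.2 [186.4 232.7]
1.3 [184.7 233.3]
1.4 [183.2 234.2]
```

View pics/ts.png

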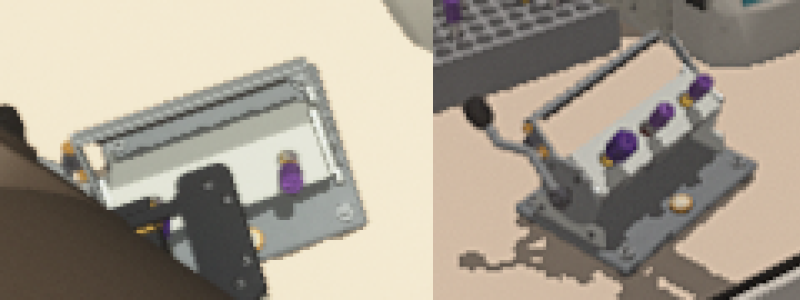

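Top and scene views agree: the knob is at scene (183.5,233), the lever is leaning back at 1.3 rad or more, and the bar is clear. Next comes the tilted standoff over the ribbed cap.

```bash
cat > so.py <<'E'
from h import *
import sys
v=[.521,.3002,.3078,.0035,.0493]
ax=np.array([-np.sin(.6),0,np.cos(.6)])
s=float(sys.argv[1])
todo(stand2w(v,np.array([v[3],.05,v[4]])+s*ax),v[2],.6)
E
python3 so.py .165
```

```text
now [0.3911 0.3171 0.2737] t 10.3 shift cm [2.9  0.54 8.82] turn [ 0.001  0.6   -0.002] shift in target axes [-2.59  0.54  8.92]
```

Request:
carry_out(
  claw=[3.6,3.6,3.6,3.6,3.6,3.6,3.6],
  delta_pos=[
    [0,0,0],
    [0,0,0],
    [0,0,0],
    [0,0,0],
    [0,0,0],
    [0,0,0],
    [0,0,0],
  ],
  angular=[
    [0,0.1,0],
    [0,0.1,0],
    [0,0.1,0],
    [0,0.1,0],
    [0,0.1,0],
    [0,0.1,0],
    [0,0,0],
  ],
)

```text
clock: 11.0
position: [0.3908, 0.3135, 0.2759]
ee_rot: [-2.923, -0.45, -0.789]
force: [0.4, -1.0, -0.3]
width: 0.396
gripper_force: 0.0
```

```bash
python3 so.py .165; python3 so.py .068; python3 w.py w6.png
```

```text
now [0.3908 0.3135 0.2759] t 11.0 shift cm [-1.93  0.22  9.34] turn [-0.     0.072 -0.003] shift in target axes [-2.6   0.22  9.18]
now [0.3908 0.3135 0.2759] t 11.0 shift cm [-1.23  0.22 19.02] turn [-0.     0.072 -0.003] shift in target axes [-2.6   0.22 18.88]
tcp in stand [-0.11851882  0.05069652] 0.276132013601021 [ 0.9 -0.1  1.1] [-0.18  0.   -0.82  2.15  0.56  0.65 -2.66]
knob px [213.9 117.3] 0.76 theta 1.35 err 1.5
knob px [350.6 184.8] 0.62 theta 0.43 err 145.8
```

View pics/w6.png

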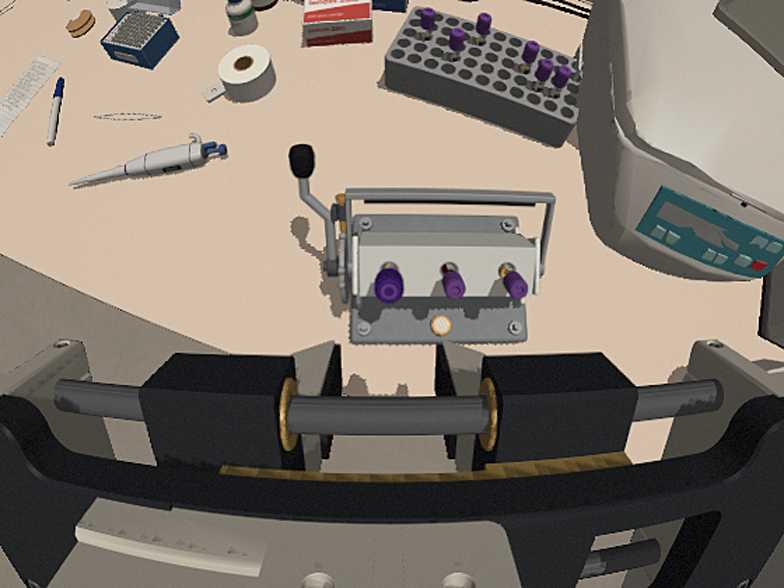

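Clear view: the ribbed cap's top is at (277,207) px, the stoppers are at (325,206) and (370,206), and the lever is at about 1.35, past the open notch centre. Joint 7 is near its limit, so I'll use the half-turn grasp. First, a two-view fit.

```bash
cat > fit2.py <<'E'
from h import *
from cell import arm
p=arm.get_image("wrist"); K=p["mtx"]; T2=p["T"]
T1=np.array([[0.30039457998214575,-0.9155644451200764,-0.26740389516481683,0.4632571771759893],[-0.9538150081714734,-0.2883957876283021,-0.08405236382816962,0.3397437152324951],[-0.00016280111156435998,0.2803027229803831,-0.9599116401969403,0.4320235400264031],[0,0,0,1]])
c=lambda x,y:[180+x/2.8,10+y/2.8]
o1=np.array([c(284,322),c(433,320),c(571,327),c(286,250),c(420,249),c(548,259),c(203,370),c(572,375)])
o2=np.array([[388,290],[455,289],[518,289],[391,267],[450,268],[507,269],[351,342],[525,342],[519,219],[355,216]])/1.4
ax=np.array([-np.sin(.6),0,np.cos(.6)]); Y=np.array([0,.05,0])
def m(v,T,n):
    b=np.array([v[3],0,v[4]]); q=v[5]
    L=[b+Y+.094*ax,b+.092*ax,b-Y+.092*ax,b+Y+.053*ax,b+.053*ax,b-Y+.053*ax,[q-.0675,.088,.018],[q-.0675,-.088,.018],[q+.0675,-.088,.018],[q+.0675,.088,.018]][:n]
    return fproj(stand2w(v,L),K,T)
f=lambda v:np.r_[(m(v,T1,8)-o1).ravel(),(m(v,T2,10)-o2).ravel()]
r=least_squares(f,[.521,.3,.305,0,.045,-.0076],x_scale=.1); v=r.x
print(v.round(4)); print(r.fun.reshape(-1,2).round(1).tolist())
s=arm.observe(); print(s["position"]); print("cap mid",stand2w(v,np.array([v[3],.05,v[4]])+.0825*ax))
E
python3 fit2.py
```

```text
[ 0.9541  0.4318  0.2955 -0.4487  0.0495 -0.4614]
[[0.8, -2.6], [0.6, -1.6], [1.4, -1.4], [-0.2, 0.4], [0.3, 2.1], [0.7, 1.4], [-1.8, -0.1], [0.9, 1.7], [0.0, -1.6], [0.1, -1.3], [1.0, -1.0], [-2.0, 2.7], [-0.9, 2.3], [0.2, 2.0], [-1.7, 1.0], [1.9, 0.6], [-0.4, -2.0], [-2.0, -1.8]]
[0.39283165 0.31371137 0.27626397]
cap mid [0.46576534 0.33544667 0.11761497]
```

Request:
carry_out(
  claw=[3.6,3.6,3.6,3.6,3.6,3.6,3.6,3.6,3.6,3.6,3.6,3.6,3.6,3.6,3.6,3.6],
  delta_pos=[
    [0,0,0],
    [0,0,0],
    [0,0,0],
    [0,0,0],
    [0,0,0],
    [0,0,0],
    [0,0,0],
    [0,0,0],
    [0,0,0],
    [0,0,0],
    [0,0,0],
    [0,0,0],
    [0,0,0],
    [0,0,0],
    [0,0,0],
    [0,0,0],
  ],
  angular=[
    [0,0,-0.14],
    [0,0,-0.14],
    [0,0,-0.14],
    [0,0,-0.14],
    [0,0,-0.14],
    [0,0,-0.14],
    [0,0,-0.14],
    [0,0,-0.14],
    [0,0,-0.14],
    [0,0,-0.14],
    [0,0,-0.14],
    [0,0,-0.14],
    [0,0,-0.14],
    [0,0,-0.14],
    [0,0,-0.14],
    [0,0,-0.14],
  ],
)

```text
clock: 12.75
position: [0.3924, 0.3146, 0.2761]
ee_rot: [0.783, 2.563, 0.412]
force: [-0.0, 0.8, -0.3]
width: 0.391
gripper_force: 0.0
```

```bash
python3 -c "
from cell import arm
s=arm.observe();print(s['joints'].round(2),s['ee_rot'],s['clock'])"
```

```text
[-0.18  0.   -0.82  2.15  0.56  0.65 -0.42] [0.78310863 2.56320962 0.41155613] 12.75
```

```bash
cat > so.py <<'E'
from h import *
from cell import arm
import sys
# cap-mid (s=.0825) and well axis in world; flipped grasp
yaw=.303
def go(cap,s,tilt=.6,yaw=yaw):
    a=R.from_euler('z',yaw).apply([-np.sin(.6),0,np.cos(.6)])
    pos=np.array(cap)+a*(s-.0825)
    st=arm.observe(); R0=R.from_rotvec(st["ee_rot"])
    Rt=R.from_euler('z',yaw)*R.from_euler('y',-tilt)*R.from_rotvec([np.pi,0,0])*R.from_euler('z',np.pi)
    print("t",st["clock"],"turn",(R0.inv()*Rt).as_rotvec().round(3),"shift target axes cm",(Rt.inv().apply(pos-st["position"])*100).round(2),"pos",st["position"].round(4),"f",st["force"].round(1),"w",round(st["width"],3),"j",st["joints"].round(2))
if __name__=="__main__": go([.4655,.3352,.1175],float(sys.argv[1]))
E
python3 so.py .165
```

```text
t 12.75 turn [-0.03  -0.071 -0.897] shift target axes cm [ 2.69 -0.21  9.12] pos [0.3924 0.3146 0.2761] f [-0.   0.8 -0.3] w 0.391 j [-0.18  0.   -0.82  2.15  0.56  0.65 -0.42]
```

Request:
carry_out(
  claw=[3.6,3.6,3.6,3.6,3.6,3.6,3.6,3.6,3.6,3.6,3.6,3.6,3.6],
  delta_pos=[
    [0,0,0],
    [0,0,0],
    [0,0,0],
    [0,0,0],
    [0,0,0],
    [0,0,0],
    [0,0,0],
    [0,0,0],
    [1.35,-0.1,0],
    [1.35,-0.1,2],
    [0,0,3],
    [0,0,3],
    [0,0,1],
  ],
  angular=[
    [-0.0037,-0.0089,-0.112],
    [-0.0037,-0.0089,-0.112],
    [-0.0037,-0.0089,-0.112],
    [-0.0037,-0.0089,-0.112],
    [-0.0037,-0.0089,-0.112],
    [-0.0037,-0.0089,-0.112],
    [-0.0037,-0.0089,-0.112],
    [-0.0037,-0.0089,-0.112],
    [0,0,0],
    [0,0,0],
    [0,0,0],
    [0,0,0],
    [0,0,0],
  ],
)

```text
clock: 14.05
position: [0.4211, 0.3207, 0.1837]
ee_rot: [-0.375, 2.52, 0.118]
force: [0.3, -0.4, -0.1]
width: 0.394
gripper_force: 0.0
```

Request:
carry_out(
  claw=[3.6,3.6],
  delta_pos=[
    [0,0,0],
    [0,0,0],
  ],
  angular=[
    [0,0,0],
    [0,0,0],
  ],
)

```text
clock: 14.25
position: [0.4197, 0.3214, 0.1864]
ee_rot: [-0.377, 2.518, 0.12]
force: [-0.8, 0.8, 0.5]
width: 0.388
gripper_force: 0.0
```

```bash
python3 so.py .165
python3 - <<'E'
from h import *
from cell import arm
p=arm.get_image("wrist")
a=R.from_euler('z',.303).apply([-np.sin(.6),0,np.cos(.6)]); cap=np.array([.4655,.3352,.1175]); y=R.from_euler('z',.303).apply([0,1,0])
L=[cap+.0115*a,cap-.05*y+.0095*a,cap-.0305*a]
q=fproj(L,p["mtx"],p["T"]); print(q.round(1).tolist())
for l in ["screwcap_tube","plain_tube_a"]:
    for d in arm.look_for(l,p)[:3]: print(l,(np.array(d["centre"])*[560,420]).round(1),d["conf"])
im=cv2.resize(p["frame"][:,:,::-1],(784,588),interpolation=3)
for u in q: cv2.drawMarker(im,tuple(int(t*1.4) for t in u),(0,255,0),0,12,1)
cv2.imwrite("pics/w7.png",im)
E
```

```text
t 14.25 turn [-0.001  0.    -0.005] shift target axes cm [-0.06 -0.05  0.13] pos [0.4197 0.3214 0.1864] f [-0.8  0.8  0.5] w 0.388 j [-0.29  0.21 -0.81  2.29  1.23  0.59 -0.22]
[[277.9, 219.9], [212.5, 219.3], [277.8, 204.9]]
screwcap_tube [277.9 208. ] 0.59
screwcap_tube [309.3 236.9] 0.44
plain_tube_a [215.4 209.4] 0.64
plain_tube_a [154.5 207.4] 0.57
```

View pics/w7.png

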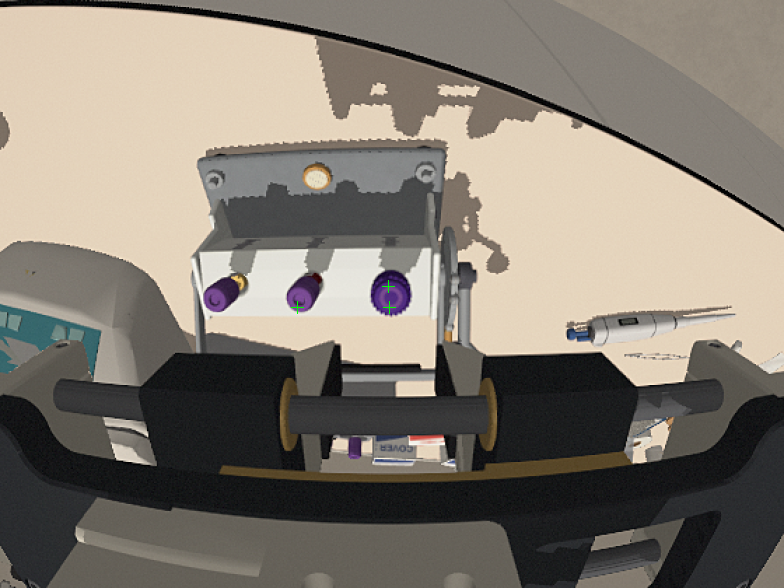

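The green marks for the predicted cap top sit about 9 px (roughly 6 mm) farther from the robot than the seen cap top at (280,211) px. I'll triangulate the cap and stopper tops across the three views.

```bash
cat > tri.py <<'E'
from h import *
from cell import arm
p=arm.get_image("wrist"); K=p["mtx"]; T3=p["T"]; s=arm.observe()
def M(pos,rv): 
    A=np.eye(4); A[:3,:3]=R.from_rotvec(rv).as_matrix(); A[:3,3]=pos; return A
X=np.linalg.inv(M(s["position"],s["ee_rot"]))@T3
T2=M([.3928,.3137,.2763],[-2.923,-.45,-.789])@X
T1=M([.3911,.3174,.2735],[-3.105,-.479,0])@X
print(X.round(3).tolist())
c=lambda x,y:[180+x/2.8,10+y/2.8]
caps={"screw":[c(284,322),[388/1.4,290/1.4],[392/1.4,295/1.4]],"mid":[c(433,320),[455/1.4,289/1.4],[299/1.4,298/1.4]],"right":[c(571,327),[518/1.4,289/1.4],[217/1.4,300/1.4]]}
P={}
for d in (0,1):  # d=1: also let camera offset (tool frame) float, weak prior 2 mm
  def f(v):
    e=[(v[9:]/.002) if d else np.zeros(3)]
    for i,k in enumerate(caps):
        for T,o in zip((T1,T2,T3),caps[k]):
            X2=X.copy(); X2[:3,3]+=v[9:]; Tn=T@np.linalg.inv(X)@X2
            e.append(fproj(v[3*i:3*i+3],K,Tn)-o)
    return np.concatenate(e)
  r=least_squares(f,np.r_[.46,.33,.13,.47,.28,.13,.49,.24,.13,0,0,0],x_scale=.1)
  print(d,r.x[:9].reshape(3,3).round(4).tolist(),r.x[9:].round(4),r.fun.round(1).tolist())
  q=r.x[:9].reshape(3,3); dd=q[0]-q[2]; print("yaw",np.arctan2(-dd[0],dd[1]),"pitch",np.linalg.norm(dd))
  a=R.from_euler('z',.303).apply([-np.sin(.6),0,np.cos(.6)]); print("cap mid",(q[0]-.0115*a).round(4), "from others",(2*q[1]-q[2]+(.002-.0115)*a).round(4))
E
python3 tri.py
```

```text
[[-0.001, -0.96, -0.28, 0.075], [1.0, -0.001, -0.001, -0.001], [0.001, -0.28, 0.96, -0.159], [0.0, 0.0, 0.0, 1.0]]
0 [[0.4566, 0.3345, 0.123], [0.4732, 0.2858, 0.1236], [0.4878, 0.2389, 0.125]] [ 0.      0.0004 -0.0047] [0.0, 0.0, 0.0, -0.2, -0.3, 0.1, 0.4, -0.1, 0.1, -0.2, 0.1, 0.6, -0.1, 0.3, -0.0, -0.6, 0.0, 0.4, -0.2, -0.2, -0.0]
yaw 0.3145495153169295 pitch 0.10056023826993048
cap mid [0.4628 0.3364 0.1135] from others [0.4638 0.3344 0.1144]
1 [[0.4556, 0.3341, 0.1245], [0.4718, 0.2864, 0.1251], [0.4861, 0.2403, 0.1264]] [-0.0014  0.0003 -0.0012] [-0.7, 0.1, -0.6, -0.1, -0.5, 0.2, 0.7, 0.1, 0.2, -0.1, -0.1, 0.6, 0.2, 0.3, 0.0, -0.7, -0.2, 0.3, 0.1, -0.4, 0.1]
yaw 0.31491937632480876 pitch 0.09868290882505927
cap mid [0.4618 0.3361 0.115 ] from others [0.4626 0.3341 0.1159]
```

```bash
sed -i 's/\[.4655,.3352,.1175\]/[.4625,.3355,.1145]/; s/yaw=.303/yaw=.308/' so.py; python3 so.py .12; python3 so.py .066
```

```text
t 14.45 turn [-0.004  0.003 -0.01 ] shift target axes cm [0.4  0.07 4.82] pos [0.4197 0.3212 0.1874] f [-0.1  0.1  0.4] w 0.394 j [-0.29  0.21 -0.81  2.29  1.23  0.59 -0.22]
t 14.45 turn [-0.004  0.003 -0.01 ] shift target axes cm [ 0.4   0.07 10.22] pos [0.4197 0.3212 0.1874] f [-0.1  0.1  0.4] w 0.394 j [-0.29  0.21 -0.81  2.29  1.23  0.59 -0.22]
```

Request:
carry_out(
  claw=[3.6,3.6,3.6,3.6,3.6,3.6,3.6,3.6,3.6],
  delta_pos=[
    [0.4,0.07,0],
    [0,0,1.2],
    [0,0,1.2],
    [0,0,1.2],
    [0,0,1.2],
    [0,0,1.2],
    [0,0,1.2],
    [0,0,1],
    [0,0,0],
  ],
  angular=[
    [0,0,-0.01],
    [0,0,0],
    [0,0,0],
    [0,0,0],
    [0,0,0],
    [0,0,0],
    [0,0,0],
    [0,0,0],
    [0,0,0],
  ],
)

```text
clock: 15.35
position: [0.4606, 0.3341, 0.1158]
ee_rot: [-0.39, 2.516, 0.115]
force: [0.0, -0.3, 0.1]
width: 0.39
gripper_force: 0.0
```

```bash
python3 so.py .066; python3 w.py w8.png
```

```text
t 15.35 turn [-0.004  0.     0.001] shift target axes cm [-0.11  0.08  1.89] pos [0.4606 0.3341 0.1158] f [ 0.  -0.3  0.1] w 0.39 j [-0.35  0.42 -0.73  2.3   1.59  0.63 -0.51]
tcp in stand [-0.04712467  0.05027043] 0.11632188777145694 [ 0.1  1.  -1.1] [-0.35  0.42 -0.73  2.3   1.59  0.63 -0.51]
```

View pics/w8.png

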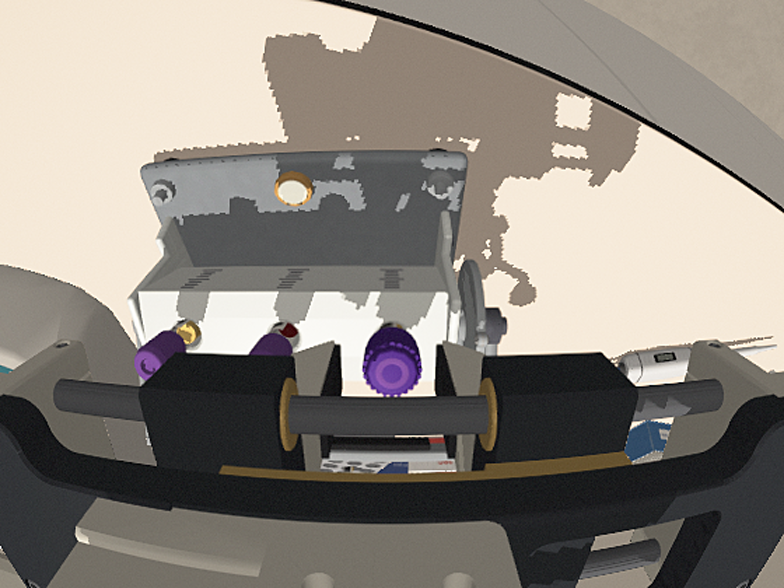

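The ribbed cap, at (392,373) in the view, is centred between the fingers, and the neighbouring stopper is outside the left finger. Going down the last 19 mm and closing.

Request:
carry_out(
  claw=[3.6,3.6,3.6,3.6,3.6],
  delta_pos=[
    [-0.1,0.08,0],
    [0,0,0.5],
    [0,0,0.5],
    [0,0,0.5],
    [0,0,0.4],
  ],
  angular=[
    [0,0,0],
    [0,0,0],
    [0,0,0],
    [0,0,0],
    [0,0,0],
  ],
)

```text
clock: 15.95
position: [0.4716, 0.3386, 0.101]
ee_rot: [-0.39, 2.515, 0.116]
force: [0.5, -0.1, 1.0]
width: 0.395
gripper_force: 0.0
```

```bash
python3 so.py .066
```

```text
t 15.95 turn [-0.004  0.001  0.001] shift target axes cm [ 0.03 -0.02 -0.01] pos [0.4716 0.3386 0.101 ] f [ 0.5 -0.1  1. ] w 0.395 j [-0.36  0.46 -0.72  2.29  1.66  0.65 -0.56]
```

Request:
carry_out(
  claw=[1.8,1.8,1.8,1.8,1.8,1.8,1.8,1.8],
  delta_pos=[
    [0,0,0],
    [0,0,0],
    [0,0,0],
    [0,0,0],
    [0,0,0],
    [0,0,0],
    [0,0,0],
    [0,0,0],
  ],
  angular=[
    [0,0,0],
    [0,0,0],
    [0,0,0],
    [0,0,0],
    [0,0,0],
    [0,0,0],
    [0,0,0],
    [0,0,0],
  ],
  force=20,
)

```text
clock: 16.75
position: [0.4713, 0.3386, 0.1015]
ee_rot: [-0.39, 2.514, 0.116]
force: [0.9, 0.0, 0.3]
width: 0.215
gripper_force: 20.0
```

Request:
carry_out(
  claw=[1.0,1.0,1.0,1.0],
  delta_pos=[
    [0,0,-0.3],
    [0,0,-0.5],
    [0,0,-0.6],
    [0,0,-0.6],
  ],
  angular=[
    [0,0,0],
    [0,0,0],
    [0,0,0],
    [0,0,0],
  ],
)

```text
clock: 17.15
position: [0.4601, 0.3353, 0.1185]
ee_rot: [-0.39, 2.514, 0.116]
force: [-0.4, -0.1, -0.4]
width: 0.211
gripper_force: 20.0
```

```bash
python3 so.py .066
```

```text
t 17.15 turn [-0.003  0.001  0.001] shift target axes cm [ 0.04 -0.05  2.11] pos [0.4601 0.3353 0.1185] f [-0.4 -0.1 -0.4] w 0.211 j [-0.35  0.41 -0.73  2.29  1.58  0.63 -0.51]
```

Request:
carry_out(
  claw=[1,1,1,1,1,1,1,1],
  delta_pos=[
    [0,0,-0.8],
    [0,0,-1],
    [0,0,-1],
    [0,0,-1],
    [0,0,-1],
    [0,0,-1],
    [0,0,-1],
    [0,0,-1],
  ],
  angular=[
    [0,0,0],
    [0,0,0],
    [0,0,0],
    [0,0,0],
    [0,0,0],
    [0,0,0],
    [0,0,0],
    [0,0,0],
  ],
)

```text
clock: 17.95
position: [0.4178, 0.3221, 0.1831]
ee_rot: [-0.39, 2.514, 0.116]
force: [-0.3, -0.2, -0.7]
width: 0.214
gripper_force: 20.0
```

Request:
carry_out(
  claw=[1,1,1,1,1,1],
  delta_pos=[
    [1.1,0,-1.6],
    [1.1,0,-1.6],
    [1.1,0,-1.6],
    [1.1,0,-1.6],
    [1.1,0,-1.6],
    [1.1,0,-1.6],
  ],
  angular=[
    [0,0,0],
    [0,0,0],
    [0,0,0],
    [0,0,0],
    [0,0,0],
    [0,0,0],
  ],
)

```text
clock: 18.55
position: [0.3136, 0.2893, 0.2247]
ee_rot: [-0.39, 2.514, 0.116]
force: [0.1, -0.3, -0.1]
width: 0.213
gripper_force: 20.0
```

Run:
```python
from so import *
go([.42,.32,.32],.0825,tilt=0)
```

```text
t 18.55 turn [-0.004  0.602  0.   ] shift target axes cm [-11.07  -0.3   -9.53] pos [0.3136 0.2893 0.2247] f [ 0.1 -0.3 -0.1] w 0.213 j [-0.3  -0.07 -0.91  2.39  0.84  0.57 -0.01]
```

Request:
carry_out(
  claw=[1,1,1,1,1,1,1,1,1,1,1,1,1,1],
  delta_pos=[
    [-1.5,0,0],
    [-1.5,0,0],
    [0,0,0],
    [0,0,0],
    [0,0,0],
    [0,0,0],
    [0,0,0],
    [0,0,0],
    [0,0,0],
    [0,0,0],
    [-2,0,-2.3],
    [-2,0,-2.3],
    [-2,0,-2.3],
    [-2,0,-2.3],
  ],
  angular=[
    [0,0,0],
    [0,0,0],
    [0,0.075,0],
    [0,0.075,0],
    [0,0.075,0],
    [0,0.075,0],
    [0,0.075,0],
    [0,0.075,0],
    [0,0.075,0],
    [0,0.075,0],
    [0,0,0],
    [0,0,0],
    [0,0,0],
    [0,0,0],
  ],
)

```text
clock: 19.95
position: [0.4144, 0.3218, 0.3347]
ee_rot: [-0.481, 3.103, -0.004]
force: [0.1, 0.6, -1.4]
width: 0.21
gripper_force: 20.0
```

Request:
carry_out(
  claw=[1,1],
  delta_pos=[
    [0,0,0],
    [0,0,0],
  ],
  angular=[
    [0,0,0],
    [0,0,0],
  ],
)

```text
clock: 20.15
position: [0.4137, 0.3217, 0.3333]
ee_rot: [-0.48, 3.103, -0.004]
force: [0.4, 0.0, 0.2]
width: 0.219
gripper_force: 20.0
```

Run:
```python
from so import *
go([.42,.32,.32],.0825,tilt=0)
ims=[]
for n in ("scene","wrist"):
    p=arm.get_image(n); f=p["frame"][:,:,::-1]
    if n=="scene":
        q=proj(arm.observe()["position"],p["mtx"],p["T"]); x,y=int(q[0])-75,int(q[1])-80; f=f[max(y,0):y+200,max(x,0):x+150]; f=cv2.resize(f,None,fx=2.5,fy=2.5,interpolation=3)
        for l in ["lever_knob","screwcap_tube","plain_tube_a"]: print(l,[(np.round(np.array(d["centre"])*[560,420],1).tolist(),round(d["conf"],2)) for d in arm.look_for(l,p)][:3])
        for t in (0,1.2,1.3,1.4): print(t,proj(stand2w([.521,.3002,.3078],knob(t)),p["mtx"],p["T"]).round(1))
    else: f=cv2.resize(f[:320,60:500],(400,290))
    c=np.zeros((500,400,3),np.uint8); c[:min(500,f.shape[0]),:min(400,f.shape[1])]=f[:500,:400]; ims.append(c)
cv2.imwrite("pics/end.png",np.hstack(ims))
```

```text
t 20.15 turn [-0.003  0.001 -0.001] shift target axes cm [-0.54 -0.36  1.33] pos [0.4137 0.3217 0.3333] f [0.4 0.  0.2] w 0.219 j [-0.22  0.27 -0.7   1.6   0.18  1.33  0.94]
lever_knob [([206.8, 232.1], 0.63)]
screwcap_tube [([235.8, 188.0], 0.65)]
plain_tube_a []
0 [215.6 248.3]
1.2 [186.4 232.7]
1.3 [184.7 233.3]
1.4 [183.2 234.2]
```

View pics/end.png

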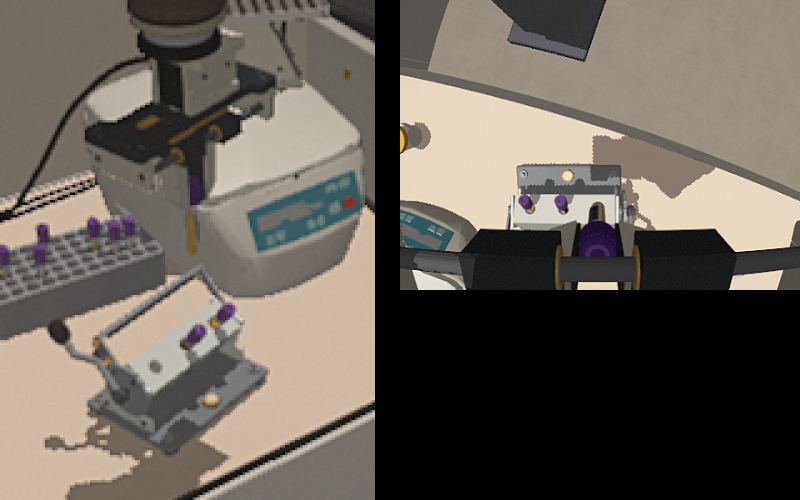

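The tube hangs vertically in the gripper, cap on top. The two stoppers are seated, the lever is still back, and the foot is at about 0.27 m. Handing in.

```bash
python3 -c "
from cell import arm
print(arm.observe()['dq'].round(3)); print(arm.sign_off())"
```

```text
[ 0.001  0.002  0.004 -0.009  0.004  0.002  0.   ]
the job is handed in; nothing more can be done
None
```

I threw the lever back past the open-notch angle, drew the ribbed-cap tube and handed in with it held upright, its foot about 27 cm up; the other two tubes stayed seated, but I confirmed the latch only from camera views (no snap in the force readings) and did not re-check the cup, timer and cassette at the end.

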